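# Fit the tube rotor on the mixer and hold it pressed home

## Robot

A 7-joint arm with a two-finger parallel gripper is mounted at the origin on the work surface. World frame = base frame: x ahead of the robot, y to its left, z up, the work surface at z = 0. Lengths are in mm, angles in rad, forces in N, time in s.
With the tool pointing down it reaches from about 425 to 825 mm from the base axis. Payload 3.6 kg.
Tool frame: the origin (TCP) lies on the centre line of the jaws, within the pads' length; the fingertips stand bot.tips_ahead ahead of it and the grasp point (between the pads) lies 8 mm behind it (bot.tips_ahead is the distance from the TCP to the fingertips, in mm); z points along the fingers, y is the line along which they close (so a half turn about z gives the same grasp; the last joint's range is limited). The gripper opens to 93 mm and grips with 3 to 60 N. Pads are 15 mm wide; open, the fingers measure 128 mm over their backs; the gripper's body (75 mm by 188 mm) begins 65 mm behind the grasp point.
Start: joints at [-1.315, 0.615, -0.013, 1.423, 0.008, 1.103, -0.04], TCP at [181.347, 624.16, 229.64] pointing down, gripper open.
Joint ranges: [-3.12, 3.12], [-0.3, 2.06], [-1.34, 1.32], [0.26, 2.42], [-1.36, 4.5], [0.01, 1.98], [-2.84, 2.84]. Speed limits (rad/s): [2.79, 2.79, 3.14, 3.14, 3.14, 3.14, 3.14].

## Interface

Orientations are given as a unit quaternion [w, x, y, z].
In Python, from workcell import bot gives the robot as it stands.
- The arm moves only by the tool arm_command, never from a script. Its argument "deltas" is a list of rows, each a list of 3 entries, a list of its own where there are three numbers: the shift along the tool's x, y, z in m, then the turn, a rotation vector about the tool's x, y, z in degrees, then the opening, from 0 (shut) to 1 (fully open). A call has 1 to 8 rows; each row is the pose to reach, as a shift and turn from the pose commanded when the call began, along the tool's axes at that moment; what a row does not reach only later rows make up. A row lasts 1/10 s, in which the tool goes at most 50 mm and 8.59 degrees, less where a joint would pass 70% of its speed; a pose out of reach is approached as far as the arm can. A call with a gripper value outside its range is refused whole. The fingers move at their own pace and stop on an object; "grip_force" is the grip in N (left out, the last holds). Time passes only in rows, so rows that repeat a pose let the fingers close. It gives the time, the measured TCP pose, the force, the opening and the grip force at its end, in the units of the state.
- bot.read_state(): the state, without advancing time (a new reading comes with each control period).
- bot.read_camera(name): name is "side" or "top" or "wrist"; returns the picture (420x560x3 uint8, red, green, blue); there is no depth.
- bot.calibration(name): a dict with "K" (3x3 intrinsics, pixels), "dist_coeffs" ([k1, k2, p1, p2, k3] as OpenCV has them; the pictures are not rectified), "R" (3x3) and "t" (3): a world point X has camera coordinates R X + t; the wrist camera has in their place "hand_eye" (4x4, takes a point from camera to tool coordinates, whose origin is the TCP and whose axes are the flange's). Camera axes: x right, y down, z forward; pixel columns grow to the right and rows downward; lengths in mm; the calibration is good to about 2 mm. A picture is of the moment at which its call begins: read the wrist's pose just before it. calibration takes no time and is no camera call.
- bot.finish_job(): hands the job in; it is judged then, once.
The state is a dict: "clock": time; "joints": joint angles; "joint_velocities": joint speeds; "effort": joint torques, N m; "ee_pos": TCP position; "tcp_rot": TCP orientation; "wrist_force": force on the tool from outside, world axes, zero at the start; "moment": the same for the moment, N m; "finger_gap": finger opening in mm; "grip_force": force on a finger pad.
Only numpy, scipy, OpenCV 4.12 (cv2) and the standard library are available. Lean on these libraries where they do the work, as an engineer would, in place of code of your own. Each camera call takes 0.05 s, during which the arm holds its last target. There are 200 camera calls.

## Task

Fit the tube rotor to the bench mixer. First thread the wide flat ring over the splined spindle until it lies on the sprung seat, then the narrower collar down onto that ring, letting go of each. Then take the rotor by its bar grip, lower it onto the spindle, turn it until the splines mesh, slide it home onto the collar and press so that the sprung seat gives by well over half its 8 mm travel; finish while still holding the rotor by its grip and pressing, and leave the other things on the bench where they are.

Things in the scene. Friction and masses are not known exactly. Their poses are not given: they have to be found in the camera images.
- mixer: Bench mixer, a fixed low white box 180 x 160 mm (its x, y) and 55 mm high, with a knob on its front; origin at the centre of its underside. The splined spindle stands upright in the middle of its top.
- spindle: Steel splined spindle, braked: never turns. Origin on its axis, level with the mixer's top (55 mm over the bench), z up. Four lugs (splines) 6 mm wide reach 14 mm out from the axis along its own +x, -x, +y, -y, up to 52 mm height, tops flat. Above, a round pilot pin 12 mm in diameter goes up to 66 mm, its last 7 mm tapered. Yaw varies; it matters modulo 90 degrees.
- seat (a joint): Sprung seat, aluminium disc 60 mm in diameter round the spindle's foot, its flat top 14 mm above the spindle's origin when free. Value: how far it is pushed down, 0 to 0.008 m (stop). The spring needs 6 N to start moving and 0.6 N more per mm; rings and rotor by weight alone do not move it.
- rotor: Grey plastic tube rotor, about 220 g, standing on its hub; origin at the centre of its underside, z up. Hub 42 mm across, 36 mm tall, cut from below by a cross of open slots 9.4 mm wide along its own x and y: the lugs fit these (about 6 degrees play), the pilot pin the cross's middle. On it a disc 90 mm in diameter, 36 to 44 mm high, with tube caps up to 47 mm, and the bar grip.
- rotor_grip (a point): Centre of the rotor's bar grip, 71 mm above the rotor's underside, axes as the rotor's. The upright bar is 14 mm thick (x), 40 mm long (y), 44 to 84 mm above the underside: pinch its 14 mm, fingertips at least 50 mm above the underside. The underside stands 52 mm above the spindle's origin when stopped on the lug tops, 40 mm when meshed and resting on the collar, less when pressed.
- wide_ring: The wide aluminium ring, threaded first: 60 mm outside, 32 mm bore, 12 mm tall, about 70 g, lying flat; origin at the centre of its underside. Either face may be up.
- collar: The narrower aluminium collar, threaded second, onto the wide ring: 44 mm outside, 32 mm bore, 14 mm tall, about 30 g, lying flat; origin at the centre of its underside. Either face may be up.
- dish: Bystander: shallow glass dish, 88 mm in diameter, 15 mm high. Origin at the centre of its underside.
- dish2: Bystander: a second such dish.
- bottle: Bystander: amber bottle, 60 mm in diameter, about 110 mm high. Origin at the centre of its underside.
- tube_box: Bystander: blue tube box, 80 x 120 mm, 49 mm high. Origin at the centre of its underside.
- phone: Bystander: black phone lying flat, 150 x 72 x 8 mm. Origin at the centre of its underside.
- pipette: Bystander: black pipette lying on the bench, about 250 mm long (its x), 24 mm high. Origin near its middle, at bench level.

How it is judged (in metres and radians):
On the way, in this order (a step that is already met when the one before it is completed fails the run):
1. the wide ring lies flat on the sprung seat round the spindle, let go (horizontal distance between wide_ring and spindle below 0.004 m and angle between wide_ring's own z axis and vertical below 0.08 rad and z of wide_ring in the frame of spindle below 0.0165 m and contact force between wide_ring and the fingers below 0.1 N), for 0.2 s.
2. the collar lies flat on the wide ring round the spindle, let go (horizontal distance between each of wide_ring, collar and spindle below 0.004 m and angle between each of wide_ring, collar's own z axis and vertical below 0.08 rad and z of wide_ring in the frame of spindle below 0.0165 m and z of collar in the frame of spindle below 0.0285 m and contact force between collar and the fingers below 0.1 N), for 0.2 s.
3. the rotor, held by the fingers, is meshed on the splines and down on the collar (horizontal distance between rotor and spindle below 0.004 m and angle between rotor's own z axis and vertical below 0.07 rad and contact force between rotor and the fingers above 2 N and z of rotor in the frame of spindle below 0.042 m), for 0.1 s.
At the end, for the whole second after the job is handed in: Wide ring flat on the seat, collar flat on it, both round the spindle (4 mm) and let go; the rotor upright (4 degrees), centred (4 mm), meshed and down on the collar, at rest; the fingers hold it (over 2 N) and press so that the seat stays over 4 mm down (horizontal distance between each of rotor, wide_ring, collar and spindle below 0.004 m and angle between rotor's own z axis and vertical below 0.07 rad and contact force between rotor and the fingers above 2 N and angle between each of wide_ring, collar's own z axis and vertical below 0.08 rad and z of wide_ring in the frame of spindle below 0.011 m and z of collar in the frame of spindle below 0.023 m and contact force between each of wide_ring, collar and the fingers below 0.1 N and z of rotor in the frame of spindle below 0.0375 m and contact force between rotor and collar above 2 N and value of joint seat above 0.004 m and linear speed of rotor below 0.02 m/s); the arm keeps its last pose, push and grip.
It fails at once if a bystander (dishes, bottle, tube box, phone, pipette) is moved by more than 30 mm (distance of any of dish, dish2, bottle, tube_box, phone, pipette from where it was at the start of the episode above 0.03 m).
It also fails if it takes over 72 s, if anything falls off the work surface, if the arm or the gripper's body presses on something with over 40 N, if the wrist force passes 120 N, or if a joint passes its speed limit or range.

## Working session

There is one attempt and no reset: what is moved stays moved. The work goes in short steps, Python scripts to look and compute and a tool call to move; the robot and the scene stay as the last step left them, time stands still between calls to the robot, and variables do not carry over. Pictures are saved under pics/ and viewed, at most 10 in all, crops included, and the job is handed in when it is done.

Besides the shell and the picture viewer there is one more tool, called after "Call:" as name(argument=value, ...), one argument or row to a line, values as JSON. arm_command: Moves the arm, as the interface text tells. Its arguments: {"type":"object","properties":{"deltas":{"type":"array","items":{"type":"array"}},"grip_force":{"type":"number"}},"required":["deltas"]}

```bash
mkdir -p pics; ls; python3 - <<'E'
from workcell import bot
import cv2,numpy as np
s=bot.read_state();print(s,bot.tips_ahead)
for n in ["side","top","wrist"]:
    im=bot.read_camera(n);cv2.imwrite(f"pics/{n}0.png",im[:,:,::-1])
    print(n,{k:np.round(v,3).tolist() for k,v in bot.calibration(n).items()})
E
```

```text
pics
{'clock': 0.0, 'joints': array([-1.31448761,  0.61595118, -0.0126036 ,  1.42490762,  0.00811468,
        1.10338267, -0.04041217]), 'joint_velocities': array([-0.00189826,  0.00039523, -0.00183172, -0.00131902, -0.00157627,
        0.0006373 ,  0.001246  ]), 'effort': array([ 1.06529731e-05, -4.58939731e+01,  2.09207232e-01, -1.65742797e+01,
       -6.09997404e-02,  2.05310143e-02,  2.43472241e-04]), 'ee_pos': array([181.17242035, 623.44100472, 228.45754218]), 'tcp_rot': array([-1.54147484e-04,  1.40908422e-01,  9.90021782e-01, -1.28998461e-03]), 'wrist_force': array([0.63654504, 0.22029399, 0.2536854 ]), 'moment': array([-0.01642971, -0.02839555, -0.0181426 ]), 'grip_force': 0.0, 'finger_gap': 93.11097585882781} 11.0
side {'K': [[405.556, 0.0, 280.24], [0.0, 405.556, 207.374], [0.0, 0.0, 1.0]], 'dist_coeffs': [-0.12, 0.0, 0.0, 0.0, 0.0], 'R': [[0.997, -0.077, 0.019], [-0.045, -0.74, -0.671], [0.066, 0.669, -0.741]], 't': [-588.316, 71.395, 1081.213]}
top {'K': [[438.8, 0.0, 281.636], [0.0, 438.8, 204.976], [0.0, 0.0, 1.0]], 'dist_coeffs': [-0.063, 0.0, 0.0, 0.0, 0.0], 'R': [[-0.022, -1.0, -0.006], [-0.995, 0.023, -0.097], [0.097, 0.004, -0.995]], 't': [-8.16, 612.391, 1159.121]}
wrist {'K': [[336.832, 0.0, 278.467], [0.0, 336.832, 210.78], [0.0, 0.0, 1.0]], 'dist_coeffs': [0.027, 0.0, 0.0, 0.0, 0.0], 'hand_eye': [[-0.001, -0.967, -0.256, 70.399], [1.0, -0.001, -0.0, 0.388], [-0.0, -0.256, 0.967, -155.355], [0.0, 0.0, 0.0, 1.0]]}
```

View pics/top0.png

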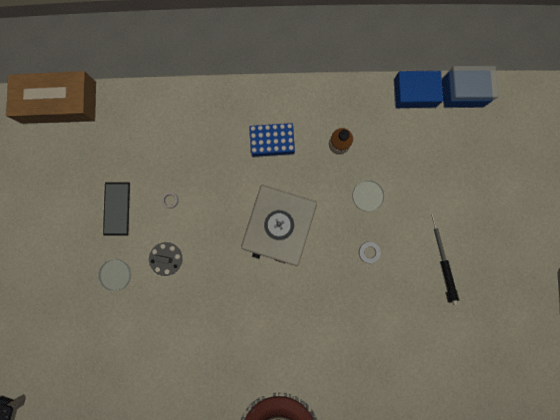

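View pics/side0.png

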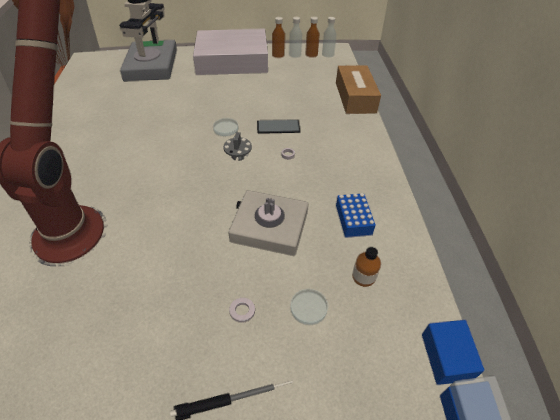

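```bash
cat > h.py <<'E'
from workcell import bot
import cv2, numpy as np
from scipy.spatial.transform import Rotation as Rn
def rot(q): return Rn.from_quat([q[1],q[2],q[3],q[0]]).as_matrix()
def cam(name,s=None):
    c=bot.calibration(name); K=np.array(c["K"]);d=np.array(c["dist_coeffs"])
    if name=="wrist":
        s=s or bot.read_state(); H=np.array(c["hand_eye"]); T=np.eye(4)
        T[:3,:3]=rot(s["tcp_rot"]);T[:3,3]=s["ee_pos"]; M=np.linalg.inv(T@H); R,t=M[:3,:3],M[:3,3]
    else: R,t=np.array(c["R"]),np.array(c["t"])
    return K,d,R,t
def ray(C,uv,z):
    "pixels (n,2) -> world points on plane z"
    K,d,R,t=C; p=cv2.undistortPoints(np.float64(uv).reshape(-1,1,2),K,d)[:,0]
    D=np.c_[p,np.ones(len(p))]@R; o=-R.T@t
    return o+D*((z-o[2])/D[:,2])[:,None]
def proj(C,X):
    K,d,R,t=C; return cv2.projectPoints(np.float64(X).reshape(-1,1,3),cv2.Rodrigues(R)[0],t,K,d)[0][:,0]
def snap(n,tag):
    s=bot.read_state(); im=bot.read_camera(n)[:,:,::-1].copy(); cv2.imwrite(f"pics/{tag}.png",im); return im,cam(n,s)
def yawof(s):
    R=rot(s["tcp_rot"]); return np.degrees(np.arctan2(R[1,1],R[0,1]))  # world direction of the closing axis
def plan(x,y,z,yaw=None):
    "tool shift (m) and turn vector (deg) from measured pose to tool-down pose, closing axis at yaw (mod 180)"
    s=bot.read_state(); R=rot(s["tcp_rot"]); c=yawof(s)
    if yaw is None: yaw=c
    a=np.radians(c+(yaw-c+90)%180-90)
    ty=np.array([np.cos(a),np.sin(a),0]); tz=np.array([0,0,-1.]); G=np.c_[np.cross(ty,tz),ty,tz]
    print("shift",np.round(R.T@(np.array([x,y,z])-s["ee_pos"])/1000,4),"turn",np.round(Rn.from_matrix(R.T@G).as_rotvec(degrees=True),2),"j7",round(s["joints"][6],2),"pos",np.round(s["ee_pos"],1),"yaw",round(c,1),"F",np.round(s["wrist_force"],1),"t",round(s["clock"],1))
E
python3 - <<'E'
from h import *
C=cam("top");S=cam("side")
for n,a,b,z in [("ring",(370,253),(242,309),12),("collar",(171,200),(288,154),14),("rotor",(166,259),(238,147),44),("seat",(280,225),(270,214),69),("bottle",(342,140),None,55),("phone",(117,209),None,8),("dish",(115,275),None,15),("dish2",(368,196),None,15)]:
    print(n,ray(C,[a],z).round(0),b and ray(S,[b],z).round(0))
s=bot.read_state();print(rot(s["tcp_rot"]).round(2));plan(600,-220,200,90)
E
```

```text
ring [[ 477. -260.   12.]] [[ 481. -261.   12.]]
collar [[634. 283.  14.]] [[636. 277.  14.]]
rotor [[473. 289.  44.]] [[478. 284.  44.]]
seat [[556. -17.  69.]] [[560. -23.  69.]]
bottle [[ 782. -189.   55.]] None
phone [[613. 437.   8.]] None
dish [[431. 438.  15.]] None
dish2 [[ 633. -260.   15.]] None
[[-0.96  0.28 -0.  ]
 [ 0.28  0.96 -0.  ]
 [-0.   -0.   -1.  ]]
shift [-0.6375 -0.6932  0.0302] turn [-1.10e-01 -1.00e-02 -1.62e+01] j7 -0.04 pos [181.2 623.6 228.8] yaw 73.8 F [-0.1 -0.3  0.3] t 0.1
```

```bash
python3 -c "
from h import *
plan(540,285,230,90)"
```

```text
shift [-0.439  -0.2251 -0.0008] turn [-1.10e-01 -1.00e-02 -1.62e+01] j7 -0.04 pos [181.2 623.6 228.8] yaw 73.8 F [-0.1 -0.3  0.3] t 0.1
```

Call:
arm_command(
  deltas=[
    [[-0.044,-0.0225,0],[0,0,-2],1],
    [[-0.088,-0.045,0],[0,0,-4],1],
    [[-0.132,-0.0675,0],[0,0,-6],1],
    [[-0.176,-0.09,0],[0,0,-8],1],
    [[-0.22,-0.1125,0],[0,0,-10],1],
    [[-0.264,-0.135,0],[0,0,-12],1],
    [[-0.308,-0.158,0],[0,0,-14],1],
    [[-0.352,-0.18,0],[0,0,-16.2],1],
  ],
)

```text
clock: 0.95
ee_pos: [470.3, 351.3, 229.5]
tcp_rot: [-0.0, -0.001, 1.0, -0.0]
wrist_force: [0.8, 0.7, 0.1]
finger_gap: 92.8
grip_force: 0.0
```

Call:
arm_command(
  deltas=[
    [[-0.046,-0.016,0],[0,0,0],1],
    [[-0.08,-0.022,0],[0,0,0],1],
    [[-0.097,-0.022,0],[0,0,0],1],
    [[-0.097,-0.022,0],[0,0,0],1],
    [[-0.097,-0.022,0],[0,0,0],1],
  ],
)

```text
clock: 1.45
ee_pos: [565.0, 331.4, 229.0]
tcp_rot: [-0.001, -0.0, 1.0, -0.0]
wrist_force: [-0.6, -0.6, 0.1]
finger_gap: 92.9
grip_force: 0.0
```

```bash
python3 -c "
from h import *
im,C=snap('wrist','w1')
for n,p in [('rotor',(475,287,44)),('rgrip',(475,287,84)),('col',(635,280,14))]: print(n,proj(C,p))
plan(540,-20,300,90)"
```

```text
rotor [[231.97007483 100.29074148]]
rgrip [[225.63050668  97.32654589]]
col [[234.32155357 245.97939698]]
shift [ 0.0252 -0.352  -0.0707] turn [ 0.01 -0.12  0.11] j7 0.98 pos [564.4 332.  229.3] yaw 90.1 F [-0.   0.4  0.5] t 1.5
```

View pics/w1.png

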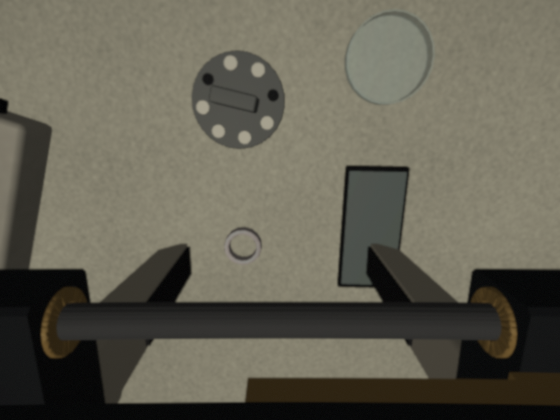

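Call:
arm_command(
  deltas=[
    [[-0.008,-0.045,0.006],[0,0,0],1],
    [[-0.016,-0.09,0.012],[0,0,0],1],
    [[-0.024,-0.135,0.018],[0,0,0],1],
    [[-0.032,-0.18,0.025],[0,0,0],1],
    [[-0.04,-0.225,0.031],[0,0,0],1],
    [[-0.048,-0.27,0.038],[0,0,0],1],
    [[-0.056,-0.315,0.044],[0,0,0],1],
    [[-0.062,-0.35,0.05],[0,0,0],1],
  ],
)

```text
clock: 2.3
ee_pos: [627.4, -20.7, 180.0]
tcp_rot: [-0.0, 0.0, 1.0, -0.0]
wrist_force: [0.7, -0.0, -0.1]
finger_gap: 93.4
grip_force: 0.0
```

Call:
arm_command(
  deltas=[
    [[0,0,0],[0,0,0],1],
    [[0,0,0],[0,0,0],1],
    [[0,0,0],[0,0,0],1],
  ],
)

```text
clock: 2.6
ee_pos: [627.7, -15.7, 180.1]
tcp_rot: [0.0, -0.002, 1.0, 0.001]
wrist_force: [-0.2, 0.7, -0.2]
finger_gap: 92.9
grip_force: 0.0
```

```bash
python3 -c "
from h import *
im,C=snap('wrist','w2')
print(proj(C,[(558,-20,107),(558,-20,69)]))
u,v=proj(C,(558,-20,90))[0].astype(int)
cv2.imwrite('pics/w2c.png',cv2.resize(im[v-70:v+70,u-90:u+90],None,fx=4,fy=4,interpolation=2));print(u-90,v-70)
plan(500,-260,180,90)"
```

```text
[[271.64951498 122.19512835]
 [272.53300455 122.05651614]]
182 52
shift [ 0.1289 -0.2439 -0.0004] turn [0.11 0.01 0.25] j7 1.53 pos [627.8 -15.6 180.1] yaw 90.3 F [-0.2 -0.6 -0.4] t 2.6
```

View pics/w2c.png

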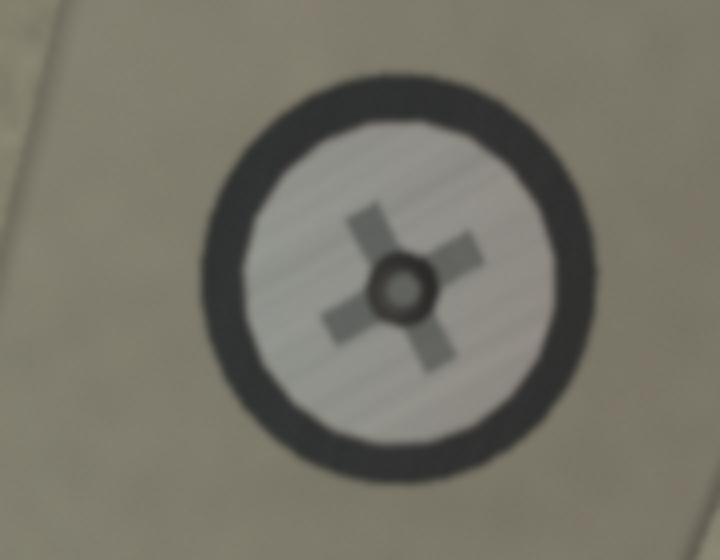

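```bash
cat >> h.py <<'E'
def blob(im,u,v,lo,hi=255,r=60):
    "largest contour of gray in [lo,hi] in a window -> points (n,2), pixel coordinates"
    g=cv2.cvtColor(im,cv2.COLOR_BGR2GRAY); u0,v0=max(int(u)-r,0),max(int(v)-r,0)
    m=cv2.inRange(cv2.GaussianBlur(g,(3,3),0)[v0:int(v)+r,u0:int(u)+r],lo,hi)
    c=max(cv2.findContours(m,cv2.RETR_EXTERNAL,cv2.CHAIN_APPROX_NONE)[0],key=cv2.contourArea)
    return c[:,0]+[u0,v0]
def circ(P):
    P=P[:,:2]; A=np.c_[2*P,np.ones(len(P))]; s,res=np.linalg.lstsq(A,(P**2).sum(1),rcond=None)[:2]
    return s[:2].round(1),round(float(np.sqrt(s[2]+s[:2]@s[:2])),1)
E
python3 - <<'E'
from h import *
im=cv2.imread("pics/w2.png");C=cam("wrist")  # arm has not moved
g=cv2.cvtColor(im,cv2.COLOR_BGR2GRAY);print(g[124,225:340:4])
E4=ray(C,np.array([(364,212),(476,247),(441,362),(331,328)])/4+[182,52]-.4,107)
print(E4.mean(0),[np.degrees(np.arctan2(*(E4[i]-E4[j])[1::-1]))%90 for i,j in((0,2),(1,3))])
print("pin",ray(C,[np.array((402,289))/4+[182,52]-.4],121))
print("seat",circ(ray(C,blob(im,282,124,120),69)))
m=blob(im,282,124,0,75); print("dark",circ(ray(C,m,60)))
E
```

```text
[123 122  58  51  55 139 144 144 144 145 145 143  90  67  97  94  44 127
 140 141 140 139 138 139  68  48  51 117 117]
[558.9925488  -12.92663828 107.        ] [np.float64(28.376095084762824), np.float64(28.573963844281295)]
pin [[559.0504695  -13.25692418 121.        ]]
seat (array([559.2, -13.2]), 28.7)
dark (array([559.2, -13.1]), 38.3)
```

Call:
arm_command(
  deltas=[
    [[0.013,-0.04,0.0],[0,0,0],1],
    [[0.026,-0.08,0.0],[0,0,0],1],
    [[0.04,-0.12,0.015],[0,0,0],1],
    [[0.053,-0.16,0.04],[0,0,0],1],
    [[0.066,-0.2,0.065],[0,0,0],1],
    [[0.08,-0.244,0.095],[0,0,0.2],1],
    [[0.08,-0.244,0.095],[0,0,0.2],1],
    [[0.08,-0.244,0.095],[0,0,0.2],1],
  ],
)

```text
clock: 3.45
ee_pos: [547.5, -262.8, 83.9]
tcp_rot: [-0.001, 0.002, 1.0, 0.0]
wrist_force: [-0.1, 1.0, 0.4]
finger_gap: 92.8
grip_force: 0.0
```

Call:
arm_command(
  deltas=[
    [[0,0,0],[0,0,0],1],
    [[0,0,0],[0,0,0],1],
  ],
)

```text
clock: 3.65
ee_pos: [550.3, -259.9, 85.9]
tcp_rot: [0.001, -0.001, 1.0, 0.0]
wrist_force: [1.0, -1.2, 0.8]
finger_gap: 92.9
grip_force: 0.0
```

```bash
python3 -c "
from h import *
im,C=snap('wrist','w3')
u,v=proj(C,(478,-260,12))[0];print(u,v)
g=cv2.cvtColor(im,cv2.COLOR_BGR2GRAY);print(g[int(v),int(u)-70:int(u)+70:4])
for t in (125,135,145):print(circ(ray(C,blob(im,u,v,t,255,75),12)))
plan(478,-260,14,90)"
```

```text
277.9554700729678 117.7607168050569
[115 120 122 122 119 120 117 116 141 138 139 139  94 122 122 121 121 123
 120 118 116 118 122 123  95 138 134 130 129 120 119 117 118 117 115]
(array([ 480.8, -259.5]), 28.1)
(array([ 486.8, -266.8]), 17.9)Traceback (most recent call last):
  File "<string>", line 6, in <module>
    for t in (125,135,145):print(circ(ray(C,blob(im,u,v,t,255,75),12)))
                                            ~~~~^^^^^^^^^^^^^^^^^
  File "h.py", line 34, in blob
    c=max(cv2.findContours(m,cv2.RETR_EXTERNAL,cv2.CHAIN_APPROX_NONE)[0],key=cv2.contourArea)
ValueError: max() iterable argument is empty
```

```bash
cat >> h.py <<'E'
def ring(im,u,v,r,C,z,thr=None):
    "outer and inner circle of a greyish ring on the beige bench (blue minus red)"
    u0,v0=max(int(u)-r,0),max(int(v)-r,0)
    f=cv2.GaussianBlur(im.astype(np.float32),(3,3),0); d=(f[...,0]-f[...,2])[v0:int(v)+r,u0:int(u)+r]; d=np.clip(d+60,0,255).astype(np.uint8)
    t,m=cv2.threshold(d,thr or 0,255,cv2.THRESH_BINARY+(0 if thr else cv2.THRESH_OTSU))
    c,h=cv2.findContours(m,cv2.RETR_CCOMP,cv2.CHAIN_APPROX_NONE)
    k=max(range(len(c)),key=lambda i:cv2.contourArea(c[i])); kid=[i for i in range(len(c)) if h[0][i][3]==k]
    print("thr",t,"outer",circ(ray(C,c[k][:,0]+[u0,v0],z)),"inner",[circ(ray(C,c[i][:,0]+[u0,v0],z)) for i in kid if len(c[i])>20])
E
python3 -c "
from h import *
im=cv2.imread('pics/w3.png');C=cam('wrist')
ring(im,278,115,70,C,12)
plan(478,-260,14,90)"
```

```text
thr 45.0 outer (array([ 480.2, -259.9]), 28.7) inner [(array([ 480.3, -259.4]), 15.6)]
shift [0.0722 0.0004 0.0716] turn [0.03 0.15 0.04] j7 1.92 pos [ 550.  -260.3   85.8] yaw 90.0 F [0.2 0.7 0.6] t 3.7
```

Call:
arm_command(
  deltas=[
    [[0.035,0.001,0.02],[0,0,0],1],
    [[0.07,0.001,0.04],[0,0,0],1],
    [[0.07,0.001,0.06],[0,0,0],1],
    [[0.07,0.001,0.071],[0,0,0],1],
    [[0.07,0.001,0.071],[0,0,0],1],
    [[0.07,0.001,0.071],[0,0,0],0.5],
    [[0.07,0.001,0.071],[0,0,0],0.5],
    [[0.07,0.001,0.071],[0,0,0],0.5],
  ],
  grip_force=15,
)

```text
clock: 4.5
ee_pos: [479.2, -261.8, 14.5]
tcp_rot: [0.001, 0.001, 1.0, -0.0]
wrist_force: [-0.1, -0.4, 0.5]
finger_gap: 73.7
grip_force: 0.0
```

Call:
arm_command(
  deltas=[
    [[0,0,0],[0,0,0],0.5],
    [[0,0,0],[0,0,0],0.5],
    [[0,0,0],[0,0,0],0.5],
  ],
)

```text
clock: 4.8
ee_pos: [478.5, -261.6, 14.1]
tcp_rot: [0.0, 0.002, 1.0, -0.0]
wrist_force: [-0.1, 1.3, 3.7]
finger_gap: 60.3
grip_force: 15.0
```

```bash
python3 -c "
from h import *
s=bot.read_state();print(s['finger_gap'],s['grip_force'])
plan(559,-13,150,90)"
```

```text
60.27624197460933 15.00028995797038
shift [-0.0798  0.2489 -0.1359] turn [-0.01  0.04 -0.2 ] j7 1.95 pos [ 478.5 -261.6   14.1] yaw 89.8 F [-0.1  1.3  3.7] t 4.8
```

Call:
arm_command(
  deltas=[
    [[0,0,-0.03],[0,0,0],0.5],
    [[0,0,-0.07],[0,0,0],0.5],
    [[-0.01,0.03,-0.11],[0,0,0],0.5],
    [[-0.024,0.075,-0.136],[0,0,0],0.5],
    [[-0.038,0.12,-0.146],[0,0,0],0.5],
    [[-0.052,0.165,-0.146],[0,0,0],0.5],
    [[-0.066,0.21,-0.146],[0,0,0],0.5],
    [[-0.08,0.249,-0.146],[0,0,0],0.5],
  ],
)

```text
clock: 5.6
ee_pos: [559.0, -10.1, 159.8]
tcp_rot: [-0.0, 0.001, 1.0, 0.0]
wrist_force: [0.5, -0.7, -1.3]
finger_gap: 59.7
grip_force: 15.0
```

Call:
arm_command(
  deltas=[
    [[0,0,0],[0,0,0],0.5],
    [[0,0,0],[0,0,0],0.5],
  ],
)

```text
clock: 5.8
ee_pos: [558.7, -11.7, 159.2]
tcp_rot: [-0.001, 0.0, 1.0, -0.0]
wrist_force: [0.3, -0.3, -1.2]
finger_gap: 59.6
grip_force: 15.0
```

```bash
python3 -c "
from h import *
im,C=snap('wrist','w4');s=bot.read_state();p=s['ee_pos']
print(p,s['finger_gap'],proj(C,p-[0,0,3]))
snap('top','t4')
print(proj(cam('top'),p))
"
```

```text
[558.48618142 -13.74702536 159.29720601] 59.63896196938408 [[274.02340999 264.22993058]]
[[278.39980495 222.01288008]]
```

View pics/w4.png

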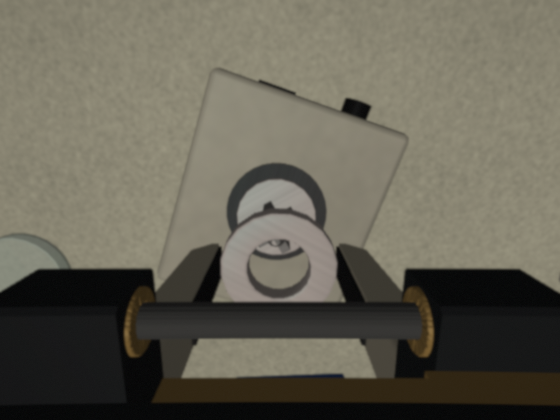

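```bash
cat > held.py <<'E'
from h import *
import sys
# compare held ring with the spindle's dark surround in one wrist image
def held(im,C,p,top,r,box,zd=60,thr=75):
    g=cv2.cvtColor(cv2.GaussianBlur(im,(3,3),0),cv2.COLOR_BGR2GRAY)
    # outer edge of the held part: b-r mask near it
    f=cv2.GaussianBlur(im.astype(np.float32),(3,3),0)
    u,v=proj(C,[p[0],p[1],top])[0]
    print("gray row", g[int(v)-15,int(u)-75:int(u)+75:5]); print("b-r row",(f[...,0]-f[...,2])[int(v)-15,int(u)-75:int(u)+75:5].astype(int))
    m=cv2.inRange(g,0,thr); x0,x1,y0,y1=box; w=np.zeros_like(m); w[y0:y1,x0:x1]=m[y0:y1,x0:x1]
    c=max(cv2.findContours(w,cv2.RETR_EXTERNAL,cv2.CHAIN_APPROX_NONE)[0],key=cv2.contourArea)[:,0]
    c=c[(c[:,1]<y1-3)]; W=ray(C,c,zd)[:,:2]; k=circ(W)
    for _ in range(3):
        W=W[abs(np.hypot(*(W-k[0]).T)-k[1])<1.5]; k=circ(W)
    print("surround",k,len(W))
E
python3 - <<'E'
from held import *
im=cv2.imread('pics/w4.png');s=bot.read_state();C=cam('wrist',s);p=s['ee_pos']
held(im,C,p,p[2]-2,30,(200,350,150,215))
g=cv2.cvtColor(im,cv2.COLOR_BGR2GRAY)
for v in (240,255,265,280): print(v,g[v,215:345:3])
print(g[200:300:3,279]); print(p)
E
```

```text
gray row [ 57  57  57  31  93 150 150 146 148 149 126  94 140 149 150 145 107 110
 123  68  77 144 145 142 140 141 128  31  58  57]
b-r row [-10 -10 -10  -5 -13 -10 -10 -12 -13 -15 -13  -7 -13 -14 -14 -14  -8  -9
 -13  -5  -7 -16 -16 -16 -16 -16 -15  -5 -11 -11]
surround (array([561. , -16.9]), 32.0) 7
240 [131 131 131 130 103 142 151 150 150 150 151 150 149 147 145 143 141 133
 112 120 112  99  68  74  97 139 144 145 143 142 142 146 146 145 143 142
 142 135  88 120 127 126 125 126]
255 [ 24   8  72 148 153 152 150 150 149 146 143 131 114 106  76  56  53  56
  68  81  80  77  70  62  54  52  60  82 112 126 125 133 143 145 144 144
 142 140 138 135  83  10  13  58]
265 [  8  11 117 152 153 151 149 149 149 149 135  77 127 128 128 127 128 128
 128 128 127 126 126 126 125 125 125 125 125 123 123  96 130 145 147 146
 143 140 139 139 129  29  10   9]
280 [  7  23 116 143 146 146 143 144 145 145 143 120  61  60 103 128 129 127
 126 126 125 127 128 128 129 128 129 128 114  70  71 123 144 143 142 143
 142 140 139 137 125  48  12   7]
[153 151 152  82  68 140 150 151 151 146 145 148 145 106  84  77 119 141
 106  54 107 126 126 127 127 127 127 127 127 120  64  60  66 132]
[558.36037106 -14.79500348 159.30878344]
```

```bash
python3 -c "
import cv2
im=cv2.imread('pics/w4.png');cv2.imwrite('pics/w4c.png',cv2.resize(im[155:305,200:360],None,fx=4,fy=4,interpolation=2))"
```

```text
(no output)
```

View pics/w4c.png

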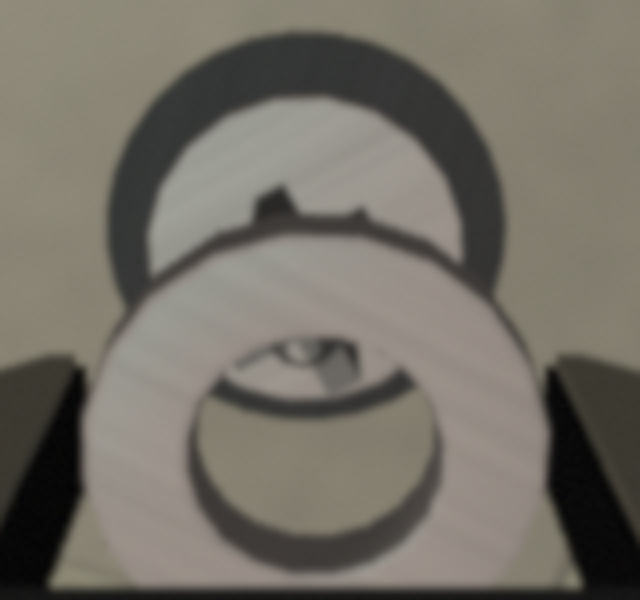

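```bash
cat > rel.py <<'E'
from h import *
def pts(C,P,z,off): return circ(ray(C,np.array(P)/4.+off-.4,z))
E
python3 - <<'E'
from rel import *
s=bot.read_state();C=cam('wrist',s);p=s['ee_pos'];o=[200,155]
for dz in(-1,-3):
  print("ring",pts(C,[(82,430),(549,435),(315,232),(160,285),(480,290)],p[2]+dz,o),"bore",pts(C,[(188,450),(442,450),(315,337)],p[2]+dz,o))
print("seat",pts(C,[(148,230),(464,230),(305,95),(313,400)],69,o))
print("dark",pts(C,[(108,225),(506,225),(305,30),(315,417)],60,o))
print(p)
E
```

```text
ring (array([559.7, -14.5]), 29.4) bore (array([559.8, -14.6]), 16.0)
ring (array([560.6, -14.5]), 29.8) bore (array([560.7, -14.6]), 16.2)
seat (array([558.5, -16.5]), 30.1)
dark (array([556.7, -16.4]), 39.0)
[558.36037106 -14.79500348 159.30878344]
```

Call:
arm_command(
  deltas=[
    [[0.0017,-0.002,0.012],[0,0,0],0.5],
    [[0.0017,-0.002,0.021],[0,0,0],0.5],
    [[0.0017,-0.002,0.021],[0,0,0],0.5],
    [[0.0017,-0.002,0.021],[0,0,0],0.5],
    [[0.0017,-0.002,0.021],[0,0,0],0.5],
  ],
)

```text
clock: 6.4
ee_pos: [557.6, -15.3, 139.0]
tcp_rot: [0.0, 0.002, 1.0, -0.0]
wrist_force: [-0.4, 0.1, -0.4]
finger_gap: 59.6
grip_force: 15.0
```

```bash
python3 -c "
from h import *
im,C=snap('wrist','w5');s=bot.read_state();print(s['ee_pos'])
P=[]
for i in range(8):
  bot.read_camera('top');P.append(bot.read_state()['ee_pos'])
print(np.mean(P,0),np.std(P,0))
cv2.imwrite('pics/w5c.png',cv2.resize(im[155:305,200:360],None,fx=4,fy=4,interpolation=2))"
```

```text
[557.64474082 -15.11642495 139.06673067]
[557.47368127 -14.89752318 138.90371756] [0.1091302  0.03818977 0.12701302]
```

View pics/w5c.png

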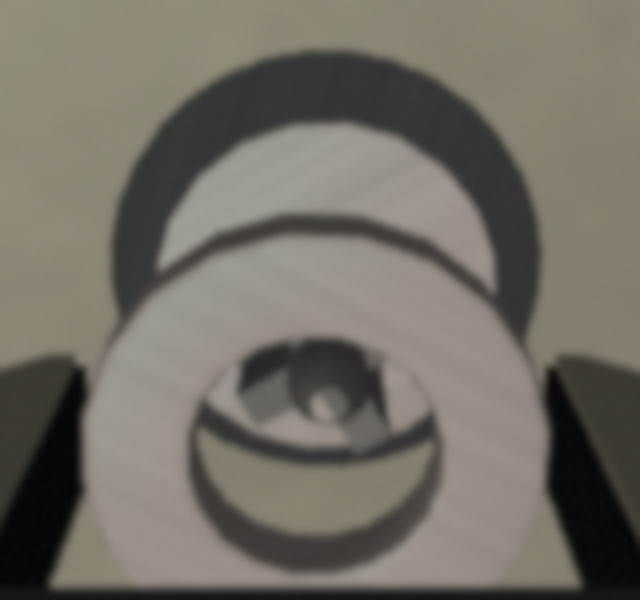

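```bash
python3 - <<'E'
from rel import *
s=bot.read_state();C=cam('wrist',s);p=s['ee_pos'];o=[200,155]
for dz in(-1,-2,-3):
  print("ring",pts(C,[(82,430),(549,435),(315,232),(160,285),(480,290)],p[2]+dz,o),"bore",pts(C,[(188,450),(442,450),(315,337)],p[2]+dz,o))
print("seat",pts(C,[(157,270),(497,295),(325,122),(325,448),(207,175),(460,190)],69,o))
print("dark",pts(C,[(112,250),(540,250),(325,50),(325,462)],60,o))
print("dark55",pts(C,[(112,250),(540,250),(325,50),(325,462)],55,o))
print("pin",ray(C,[np.array((326,402))/4+o-.4],121)); print(p)
E
```

```text
ring (array([558.6, -14.6]), 29.4) bore (array([558.8, -14.7]), 16.0)
ring (array([559.1, -14.6]), 29.6) bore (array([559.2, -14.7]), 16.1)
ring (array([559.6, -14.6]), 29.8) bore (array([559.7, -14.7]), 16.2)
seat (array([558.9, -12.7]), 29.7)
dark (array([556.6, -12.8]), 38.8)
dark55 (array([558.1, -12.7]), 39.6)
pin [[558.22460556 -13.19508066 121.        ]]
[557.34519441 -14.88169369 138.73810566]
```

Call:
arm_command(
  deltas=[
    [[0.0005,0.0016,0.006],[0,0,0],0.5],
    [[0.0005,0.0016,0.012],[0,0,0],0.5],
    [[0.0005,0.0016,0.014],[0,0,0],0.5],
    [[0.0005,0.0016,0.016],[0,0,0],0.5],
    [[0.0005,0.0016,0.018],[0,0,0],0.5],
    [[0.0005,0.0016,0.02],[0,0,0],0.5],
    [[0.0005,0.0016,0.022],[0,0,0],0.5],
    [[0.0005,0.0016,0.022],[0,0,0],0.5],
  ],
)

```text
clock: 7.65
ee_pos: [556.7, -13.3, 116.4]
tcp_rot: [-0.0, 0.002, 1.0, -0.0]
wrist_force: [-0.4, 0.1, -1.3]
finger_gap: 59.9
grip_force: 15.0
```

Call:
arm_command(
  deltas=[
    [[0,0,0.008],[0,0,0],0.5],
    [[0,0,0.016],[0,0,0],0.5],
    [[0,0,0.023],[0,0,0],0.5],
    [[0,0,0.028],[0,0,0],0.5],
    [[0,0,0.031],[0,0,0],0.5],
    [[0,0,0.032],[0,0,0],0.5],
    [[0,0,0.032],[0,0,0],0.5],
    [[0,0,0.032],[0,0,0],0.5],
  ],
)

```text
clock: 8.45
ee_pos: [557.0, -13.4, 84.9]
tcp_rot: [0.0, 0.002, 1.0, -0.0]
wrist_force: [0.3, 0.6, -1.0]
finger_gap: 60.1
grip_force: 15.0
```

Call:
arm_command(
  deltas=[
    [[0,0,0.0015],[0,0,0],0.5],
    [[0,0,0.0015],[0,0,0],0.5],
    [[0,0,0.0015],[0,0,0],1],
    [[0,0,0.0015],[0,0,0],1],
    [[0,0,0.0015],[0,0,0],1],
    [[0,0,0.0015],[0,0,0],1],
    [[0,0,-0.02],[0,0,0],1],
    [[0,0,-0.05],[0,0,0],1],
  ],
)

```text
clock: 9.25
ee_pos: [555.5, -13.3, 133.8]
tcp_rot: [-0.002, 0.002, 1.0, -0.0]
wrist_force: [0.4, 0.5, -0.6]
finger_gap: 92.0
grip_force: 0.0
```

Call:
arm_command(
  deltas=[
    [[-0.0,0.0,-0.02],[0,0,0],1],
    [[-0.02,0.04,-0.02],[0,0,0],1],
    [[-0.04,0.08,-0.02],[0,0,0],1],
    [[-0.06,0.12,-0.02],[0,0,0],1],
    [[-0.08,0.16,-0.02],[0,0,0],1],
    [[-0.1,0.2,-0.01],[0,0,0],1],
    [[-0.12,0.245,0.0],[0,0,0],1],
    [[-0.145,0.293,0.01],[0,0,0],1],
  ],
)

```text
clock: 10.05
ee_pos: [700.7, 276.4, 125.2]
tcp_rot: [-0.0, 0.002, 1.0, -0.0]
wrist_force: [0.8, -0.0, -0.1]
finger_gap: 93.3
grip_force: 0.0
```

Call:
arm_command(
  deltas=[
    [[0,0,0.04],[0,0,0],1],
    [[0,0,0.04],[0,0,0],1],
    [[0,0,0.04],[0,0,0],1],
    [[0,0,0.04],[0,0,0],1],
    [[0,0,0.04],[0,0,0],1],
  ],
)

```text
clock: 10.55
ee_pos: [701.9, 273.3, 88.4]
tcp_rot: [0.002, 0.003, 1.0, 0.0]
wrist_force: [-0.5, -0.7, -0.0]
finger_gap: 93.2
grip_force: 0.0
```

```bash
python3 -c "
from h import *
im,C=snap('wrist','w6');u,v=proj(C,(635,280,14))[0];print(u,v)
ring(im,u,v,55,C,14)
ti,T=snap('top','t6')
for z,t in ((81,120),(81,130)): print(circ(ray(T,blob(ti,280,225,t,255,22),z)))
print(proj(T,(558,-13,81)))
plan(635,280,15,90)"
```

```text
287.5040329999438 126.07289732858888
thr 43.0 outer (array([636.4, 289. ]), 21.2) inner [(array([636.2, 288.4]), 15.2)]
(array([556.9, -15.5]), 64.1)
(array([555.5, -17.6]), 62.2)
[[278.51993308 223.96814457]]
shift [0.0666 0.0058 0.0726] turn [ 0.05  0.16 -0.28] j7 1.14 pos [701.4 273.8  87.8] yaw 89.7 F [0.6 0.6 0.3] t 10.7
```

Call:
arm_command(
  deltas=[
    [[0.03,0.015,0.02],[0,0,0],1],
    [[0.065,0.015,0.04],[0,0,-0.3],1],
    [[0.065,0.015,0.06],[0,0,-0.3],1],
    [[0.065,0.015,0.073],[0,0,-0.3],1],
    [[0.065,0.015,0.073],[0,0,-0.3],1],
    [[0.065,0.015,0.073],[0,0,-0.3],0.3],
    [[0.065,0.015,0.073],[0,0,-0.3],0.3],
    [[0.065,0.015,0.073],[0,0,-0.3],0.3],
  ],
  grip_force=15,
)

```text
clock: 11.45
ee_pos: [636.4, 289.6, 13.2]
tcp_rot: [0.001, -0.0, 1.0, 0.0]
wrist_force: [-0.4, -0.3, -0.2]
finger_gap: 73.4
grip_force: 0.0
```

Call:
arm_command(
  deltas=[
    [[0,0,0],[0,0,0],0.3],
    [[0,0,0],[0,0,0],0.3],
    [[0,0,0],[0,0,0],0.3],
    [[0,0,0],[0,0,0],0.3],
    [[0,0,0],[0,0,0],0.3],
  ],
)

```text
clock: 11.95
ee_pos: [635.4, 289.8, 12.6]
tcp_rot: [-0.0, -0.001, 1.0, -0.0]
wrist_force: [-0.5, 1.1, 1.0]
finger_gap: 43.4
grip_force: 15.0
```

```bash
python3 -c "
from h import *
s=bot.read_state();print(s['finger_gap'],s['grip_force'])
plan(557.3,-13.5,142,90)"
```

```text
43.41501068146066 15.000129430554807
shift [ 0.0787 -0.3032 -0.1294] turn [-0.01 -0.    0.1 ] j7 1.08 pos [635.4 289.8  12.6] yaw 90.1 F [-0.5  1.1  1. ] t 11.9
```

Call:
arm_command(
  deltas=[
    [[0,0,-0.04],[0,0,0],0.3],
    [[0,0,-0.085],[0,0,0],0.3],
    [[0.01,-0.04,-0.125],[0,0,0],0.3],
    [[0.022,-0.085,-0.13],[0,0,0],0.3],
    [[0.034,-0.13,-0.13],[0,0,0],0.3],
    [[0.046,-0.175,-0.13],[0,0,0],0.3],
    [[0.057,-0.22,-0.13],[0,0,0],0.3],
    [[0.068,-0.262,-0.13],[0,0,0],0.3],
  ],
)

```text
clock: 12.75
ee_pos: [567.3, 25.4, 142.9]
tcp_rot: [0.0, -0.001, 1.0, -0.0]
wrist_force: [-0.1, 0.1, -0.3]
finger_gap: 43.1
grip_force: 15.0
```

Call:
arm_command(
  deltas=[
    [[0.0105,-0.041,0],[0,0,0],0.3],
    [[0.0105,-0.041,0],[0,0,0],0.3],
    [[0.0105,-0.041,0],[0,0,0],0.3],
    [[0.0105,-0.041,0],[0,0,0],0.3],
    [[0.0105,-0.041,0],[0,0,0],0.3],
    [[0.0105,-0.041,0],[0,0,0],0.3],
  ],
)

```text
clock: 13.35
ee_pos: [557.8, -11.6, 142.5]
tcp_rot: [0.0, -0.002, 1.0, 0.0]
wrist_force: [-0.0, 0.4, 0.8]
finger_gap: 43.2
grip_force: 15.0
```

```bash
python3 -c "
from h import *
im,C=snap('wrist','w7')
cv2.imwrite('pics/w7c.png',cv2.resize(im[155:305,200:360],None,fx=4,fy=4,interpolation=2))
plan(557,-13.4,142,90)"
```

```text
shift [ 0.0007 -0.0015  0.0005] turn [ 0.02 -0.    0.23] j7 1.51 pos [557.7 -11.9 142.5] yaw 90.2 F [-0.3  0.5 -0.3] t 13.4
```

View pics/w7c.png

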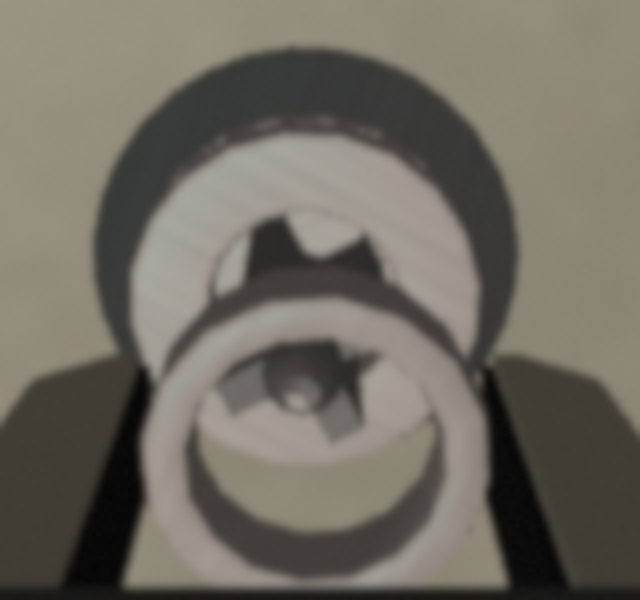

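```bash
python3 - <<'E'
from rel import *
s=bot.read_state();C=cam('wrist',s);p=s['ee_pos'];o=[200,155]
print("collar",pts(C,[(140,440),(490,440),(315,298)],p[2]+1.4,o),"bore",pts(C,[(187,450),(443,450),(315,340)],p[2]+1.4,o))
print("ring",pts(C,[(130,290),(482,290),(305,132),(305,465)],81,o))
print("pin",ray(C,[np.array((299,398))/4+o-.4],121)); print(p)
E
```

```text
collar (array([559.2, -11.7]), 21.9) bore (array([558.5, -11.7]), 15.9)
ring (array([558.8, -13.3]), 29.7)
pin [[559.51035426 -13.99486873 121.        ]]
[557.67725725 -11.93266888 142.52377714]
```

Call:
arm_command(
  deltas=[
    [[0,-0.0016,0.008],[0,0,0.2],0.3],
    [[0,-0.0016,0.015],[0,0,0.2],0.3],
    [[0,-0.0016,0.018],[0,0,0.2],0.3],
    [[0,-0.0016,0.02],[0,0,0.2],0.3],
    [[0,-0.0016,0.022],[0,0,0.2],0.3],
    [[0,-0.0016,0.024],[0,0,0.2],0.3],
    [[0,-0.0016,0.026],[0,0,0.2],0.3],
    [[0,-0.0016,0.027],[0,0,0.2],0.3],
  ],
)

```text
clock: 14.2
ee_pos: [557.5, -15.0, 115.5]
tcp_rot: [-0.0, 0.001, 1.0, -0.0]
wrist_force: [0.1, 0.5, -0.5]
finger_gap: 43.3
grip_force: 15.0
```

Call:
arm_command(
  deltas=[
    [[0,0.001,0.006],[0,0,0],0.3],
    [[0,0.001,0.012],[0,0,0],0.3],
    [[0,0.001,0.017],[0,0,0],0.3],
    [[0,0.001,0.02],[0,0,0],0.3],
    [[0,0.001,0.0205],[0,0,0],0.3],
    [[0,0.001,0.0205],[0,0,0],0.3],
  ],
)

```text
clock: 14.8
ee_pos: [557.5, -14.0, 95.0]
tcp_rot: [-0.0, 0.001, 1.0, -0.0]
wrist_force: [1.0, -0.6, 0.2]
finger_gap: 43.0
grip_force: 15.0
```

Call:
arm_command(
  deltas=[
    [[0,0,0.001],[0,0,0],0.3],
    [[0,0,0.001],[0,0,0],0.3],
  ],
)

```text
clock: 15.0
ee_pos: [557.6, -14.0, 94.2]
tcp_rot: [0.0, 0.001, 1.0, -0.0]
wrist_force: [0.6, 0.1, -0.4]
finger_gap: 43.4
grip_force: 15.0
```

Call:
arm_command(
  deltas=[
    [[0,0,0],[0,0,0],0.65],
    [[0,0,0],[0,0,0],0.65],
    [[0,0,0],[0,0,0],0.65],
    [[0,0,0],[0,0,0],0.65],
    [[0,0,-0.02],[0,0,0],0.65],
    [[0,0,-0.05],[0,0,0],0.65],
    [[0.01,0.03,-0.065],[0,0,8],0.65],
    [[0.03,0.07,-0.065],[0,0,16],1],
  ],
)

```text
clock: 15.8
ee_pos: [530.8, 54.3, 161.7]
tcp_rot: [0.004, 0.146, 0.989, 0.0]
wrist_force: [0.1, 0.3, 0.6]
finger_gap: 64.6
grip_force: 0.0
```

```bash
python3 -c "
from h import *
plan(467,217,150,-7)"
```

```text
shift [0.1082 0.1373 0.0111] turn [ 0.4   0.28 80.2 ] j7 1.15 pos [530.8  54.3 161.7] yaw 73.2 F [0.1 0.3 0.6] t 15.8
```

Call:
arm_command(
  deltas=[
    [[0.015,0.02,0.0],[0,0,8],1],
    [[0.03,0.04,0.002],[0,0,16],1],
    [[0.045,0.06,0.004],[0,0,24],1],
    [[0.06,0.08,0.006],[0,0,32],1],
    [[0.075,0.1,0.008],[0,0,40],1],
    [[0.09,0.12,0.01],[0,0,48],1],
    [[0.108,0.137,0.011],[0,0,56],1],
    [[0.108,0.137,0.011],[0,0,64],1],
  ],
)

```text
clock: 16.6
ee_pos: [459.3, 222.1, 147.7]
tcp_rot: [-0.002, 0.643, 0.766, -0.0]
wrist_force: [0.4, -0.0, 0.4]
finger_gap: 93.3
grip_force: 0.0
```

Call:
arm_command(
  deltas=[
    [[0,0,0],[0,0,8],1],
    [[0,0,0],[0,0,16.2],1],
    [[0,0,0],[0,0,16.2],1],
    [[0,0,0],[0,0,16.2],1],
    [[0,0,0],[0,0,16.2],1],
    [[0,0,0],[0,0,16.2],1],
  ],
)

```text
clock: 17.2
ee_pos: [461.9, 217.6, 148.2]
tcp_rot: [-0.0, 0.745, 0.668, 0.0]
wrist_force: [-0.2, -0.2, -0.3]
finger_gap: 93.2
grip_force: 0.0
```

```bash
python3 -c "
from h import *
im,C=snap('wrist','w8')
u,v=proj(C,(475,287,44))[0].astype(int)
v0,u0=max(v-70,0),u-80
print(u0,v0)
cv2.imwrite('pics/w8c.png',cv2.resize(im[v0:v0+140,u0:u0+160],None,fx=4,fy=4,interpolation=2))
plan(475,287,64,-7)"
```

```text
205 52
shift [0.0704 0.0055 0.0842] turn [-0.01 -0.01  0.74] j7 -0.26 pos [461.9 217.6 148.2] yaw -6.3 F [ 0.5  0.1 -0.4] t 17.2
```

View pics/w8c.png

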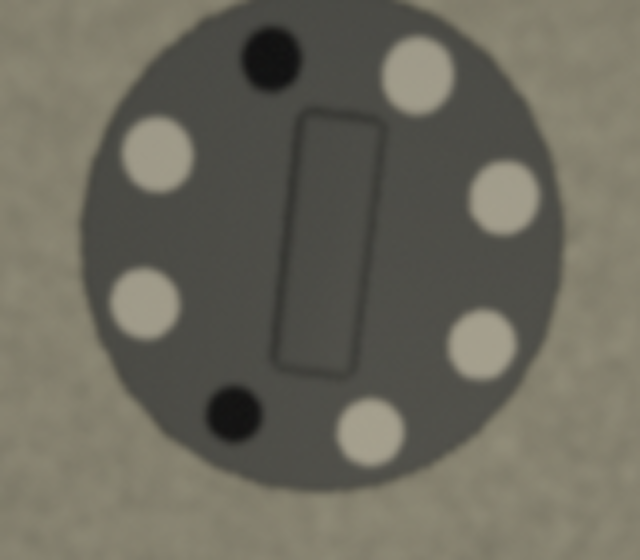

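```bash
python3 - <<'E'
from rel import *
s=bot.read_state();C=cam('wrist',s);o=[205,52]
B=ray(C,np.array([(300,110),(386,120),(355,378),(272,367)])/4+o-.4,84)
print(B.mean(0),[np.degrees(np.arctan2(*(B[i]-B[j])[1::-1])) for i,j in((0,3),(1,2),(1,0),(2,3))])
im=cv2.imread("pics/w8.png");m=blob(im,205+80,52+62,0,92,75);print("disc",circ(ray(C,m,44)))
c=circ(ray(C,m,44))[0]
plan(*c,64.5,np.degrees(np.arctan2(*((B[0]-B[3])[1::-1])))+90)
E
```

```text
[475.70280679 292.40625595  84.        ] [np.float64(77.09200708372761), np.float64(77.40370391888264), np.float64(-12.497387988479215), np.float64(-13.711696492449914)]
disc (array([475.5, 292.6]), 43.9)
shift [0.076  0.0053 0.0837] turn [-0.01 -0.01  6.65] j7 -0.26 pos [461.9 217.6 148.2] yaw -6.3 F [ 0.5  0.1 -0.4] t 17.2
```

Call:
arm_command(
  deltas=[
    [[0.035,0.0053,0],[0,0,3.3],1],
    [[0.065,0.0053,0],[0,0,6.5],1],
    [[0.076,0.0053,0.01],[0,0,6.5],1],
    [[0.076,0.0053,0.03],[0,0,6.5],1],
    [[0.076,0.0053,0.05],[0,0,6.5],1],
    [[0.076,0.0053,0.07],[0,0,6.5],1],
    [[0.076,0.0053,0.0837],[0,0,6.5],1],
    [[0.076,0.0053,0.0837],[0,0,6.5],1],
  ],
  grip_force=40,
)

```text
clock: 18.05
ee_pos: [474.0, 291.0, 62.3]
tcp_rot: [-0.0, 0.782, 0.624, -0.003]
wrist_force: [1.0, 0.0, -0.3]
finger_gap: 92.8
grip_force: 0.0
```

Call:
arm_command(
  deltas=[
    [[0,0,0],[0,0,0],0.3],
    [[0,0,0],[0,0,0],0.0],
    [[0,0,0],[0,0,0],0.0],
    [[0,0,0],[0,0,0],0.0],
    [[0,0,0],[0,0,0],0.0],
    [[0,0,0],[0,0,0],0.0],
    [[0,0,0],[0,0,0],0.0],
    [[0,0,0],[0,0,0],0.0],
  ],
)

```text
clock: 18.85
ee_pos: [475.4, 292.6, 64.4]
tcp_rot: [0.0, 0.782, 0.624, -0.0]
wrist_force: [-0.5, 0.2, -0.1]
finger_gap: 33.6
grip_force: 0.0
```

Call:
arm_command(
  deltas=[
    [[0,0,0],[0,0,0],0.0],
    [[0,0,0],[0,0,0],0.0],
    [[0,0,0],[0,0,0],0.0],
    [[0,0,0],[0,0,0],0.0],
  ],
)

```text
clock: 19.25
ee_pos: [475.4, 292.6, 64.3]
tcp_rot: [-0.0, 0.781, 0.624, -0.0]
wrist_force: [-0.3, -1.2, 0.2]
finger_gap: 13.7
grip_force: 40.0
```

```bash
python3 -c "
from h import *
plan(558.5,-14,185,28.5)"
```

```text
shift [-0.2806  0.1489 -0.1206] turn [-1.00e-02  1.00e-02 -4.13e+01] j7 -0.4 pos [475.4 292.6  64.3] yaw -12.8 F [-0.3 -1.2  0.2] t 19.2
```

Call:
arm_command(
  deltas=[
    [[0,0,-0.02],[0,0,0],0],
    [[0,0,-0.05],[0,0,0],0],
    [[-0.02,0.01,-0.085],[0,0,-5],0],
    [[-0.05,0.026,-0.115],[0,0,-10],0],
    [[-0.085,0.045,-0.13],[0,0,-15],0],
    [[-0.12,0.064,-0.132],[0,0,-20],0],
    [[-0.155,0.082,-0.132],[0,0,-25],0],
    [[-0.19,0.101,-0.132],[0,0,-30],0],
  ],
)

```text
clock: 20.05
ee_pos: [531.3, 83.5, 196.1]
tcp_rot: [-0.0, 0.592, 0.806, -0.0]
wrist_force: [0.3, 0.5, -2.8]
finger_gap: 14.1
grip_force: 40.0
```

```bash
python3 - <<'E'
from h import *
plan(558.5,-14,196,28.5)
# same rotor seen at tool yaw 90 (w1) -> camera bias
ty=np.radians(90.1);y=np.array([np.cos(ty),np.sin(ty),0]);z=np.array([0,0,-1.]);G=np.c_[np.cross(y,z),y,z]
q=Rn.from_matrix(G).as_quat();s={"tcp_rot":[q[3],*q[:3]],"ee_pos":np.array([564.4,332.,229.3])}
C=cam("wrist",s);im=cv2.imread("pics/w1.png")
for t in (85,92): print(circ(ray(C,blob(im,238,100,0,t,60),44)))
E
```

```text
shift [-1.011e-01 -3.300e-03  1.000e-04] turn [ -0.07  -0.02 -11.08] j7 0.32 pos [531.3  83.5 196.1] yaw 17.4 F [ 0.3  0.5 -2.8] t 20.1
(array([473.7, 295.5]), 41.6)
(array([474.8, 293.7]), 43.6)
```

Call:
arm_command(
  deltas=[
    [[-0.035,-0.001,0],[0,0,-4],0],
    [[-0.07,-0.002,0],[0,0,-8],0],
    [[-0.1011,-0.0028,0],[0,0,-11.1],0],
    [[-0.1011,-0.0028,0],[0,0,-11.1],0],
    [[-0.1011,-0.0028,0],[0,0,-11.1],0],
    [[-0.1011,-0.0028,0],[0,0,-11.1],0],
    [[-0.1011,-0.0028,0],[0,0,-11.1],0],
    [[-0.1011,-0.0028,0],[0,0,-11.1],0],
  ],
)

```text
clock: 20.85
ee_pos: [558.8, -11.0, 196.3]
tcp_rot: [-0.0, 0.512, 0.859, 0.0]
wrist_force: [-0.2, 0.5, -3.6]
finger_gap: 13.8
grip_force: 40.0
```

Call:
arm_command(
  deltas=[
    [[0,0,0],[0,0,0],0],
    [[0,0,0],[0,0,0],0],
    [[0,0,0],[0,0,0],0],
  ],
)

```text
clock: 21.15
ee_pos: [559.1, -12.3, 196.5]
tcp_rot: [0.0, 0.513, 0.859, -0.0]
wrist_force: [-0.4, -0.2, -2.4]
finger_gap: 13.9
grip_force: 40.0
```

```bash
python3 - <<'E'
from h import *
plan(559,-13.8,184,28.5)
im,C=snap('wrist','w9');s=bot.read_state();p=s['ee_pos']
d=circ(ray(C,blob(im,*proj(C,[p[0],p[1],p[2]-20])[0],0,92,90),p[2]-20));print(d,p)
cv2.imwrite('pics/w9c.png',cv2.resize(im[100:300,140:420],None,fx=2.5,fy=2.5))
E
```

```text
shift [-0.0013 -0.0008  0.0125] turn [-0.    0.   -0.19] j7 0.65 pos [559.1 -12.3 196.5] yaw 28.3 F [-0.4 -0.2 -2.4] t 21.1
(array([570.9, -36.6]), 44.5) [559.07975307 -12.3185596  196.45257281]
```

Call:
arm_command(
  deltas=[
    [[-0.0013,-0.0008,0.004],[0,0,0],0],
    [[-0.0013,-0.0008,0.008],[0,0,0],0],
    [[-0.0013,-0.0008,0.01],[0,0,0],0],
    [[-0.0013,-0.0008,0.012],[0,0,0],0],
    [[-0.0013,-0.0008,0.014],[0,0,0],0],
    [[-0.0013,-0.0008,0.016],[0,0,0],0],
    [[-0.0013,-0.0008,0.018],[0,0,0],0],
    [[-0.0013,-0.0008,0.02],[0,0,0],0],
  ],
)

```text
clock: 22.0
ee_pos: [559.0, -13.9, 176.3]
tcp_rot: [-0.0, 0.513, 0.859, -0.0]
wrist_force: [-0.5, -0.8, -2.8]
finger_gap: 13.5
grip_force: 40.0
```

Call:
arm_command(
  deltas=[
    [[0,0,0],[0,0,0],0],
    [[0,0,0],[0,0,0],0],
    [[0,0,0],[0,0,0],0],
  ],
)

```text
clock: 22.3
ee_pos: [559.0, -14.0, 176.5]
tcp_rot: [0.0, 0.513, 0.858, -0.0]
wrist_force: [-0.9, -0.5, -2.4]
finger_gap: 13.6
grip_force: 40.0
```

Pin entered with little side force; continue slowly onto the lugs.

Call:
arm_command(
  deltas=[
    [[0,0,0.002],[0,0,0],0],
    [[0,0,0.004],[0,0,0],0],
    [[0,0,0.005],[0,0,0],0],
    [[0,0,0.006],[0,0,0],0],
    [[0,0,0.007],[0,0,0],0],
    [[0,0,0.008],[0,0,0],0],
    [[0,0,0.008],[0,0,0],0],
  ],
)

```text
clock: 23.0
ee_pos: [558.9, -13.9, 168.3]
tcp_rot: [-0.0, 0.513, 0.859, -0.0]
wrist_force: [-0.3, -0.4, -2.7]
finger_gap: 13.8
grip_force: 40.0
```

Call:
arm_command(
  deltas=[
    [[0,0,0.003],[0,0,0],0],
    [[0,0,0.006],[0,0,0],0],
    [[0,0,0.008],[0,0,0],0],
    [[0,0,0.009],[0,0,0],0],
    [[0,0,0.01],[0,0,0],0],
    [[0,0,0.01],[0,0,0],0],
    [[0,0,0.01],[0,0,0],0],
  ],
)

```text
clock: 23.7
ee_pos: [559.0, -14.0, 158.9]
tcp_rot: [0.0, 0.513, 0.859, 0.0]
wrist_force: [-2.2, -1.1, 1.1]
finger_gap: 13.8
grip_force: 40.0
```

Call:
arm_command(
  deltas=[
    [[0,0,0.001],[0,0,0],0],
    [[0,0,0.002],[0,0,0],0],
    [[0,0,0.003],[0,0,0],0],
    [[0,0,0.004],[0,0,0],0],
    [[0,0,0.005],[0,0,0],0],
    [[0,0,0.005],[0,0,0],0],
    [[0,0,0.005],[0,0,0],0],
  ],
)

```text
clock: 24.4
ee_pos: [559.0, -14.0, 153.6]
tcp_rot: [-0.0, 0.513, 0.859, 0.0]
wrist_force: [-2.6, -0.5, 5.4]
finger_gap: 13.6
grip_force: 40.0
```

Call:
arm_command(
  deltas=[
    [[0,0,0.001],[0,0,0],0],
    [[0,0,0.0013],[0,0,0],0],
    [[0,0,0.0013],[0,0,0],0],
    [[0,0,0.0013],[0,0,0],0],
    [[0,0,0.0013],[0,0,0],0],
  ],
)

```text
clock: 24.9
ee_pos: [559.0, -14.0, 152.4]
tcp_rot: [0.0, 0.513, 0.859, 0.0]
wrist_force: [-2.7, 0.8, 5.6]
finger_gap: 14.2
grip_force: 40.0
```

```bash
python3 - <<'E'
from h import *
im,C=snap('wrist','w10')
F=[]
for i in range(6): bot.read_camera('top');s=bot.read_state();F.append(np.r_[s['wrist_force'],s['ee_pos']])
print(np.mean(F,0).round(2),s['grip_force'],s['moment'])
cv2.imwrite('pics/fin.png',bot.read_camera('side')[120:280,180:400,::-1].repeat(3,0).repeat(3,1))
E
```

```text
[-2.5900e+00  2.2000e-01  5.9300e+00  5.5904e+02 -1.3970e+01  1.5246e+02] 39.999486207962036 [ 0.01423391  0.79245294 -0.04011836]
```

View pics/fin.png

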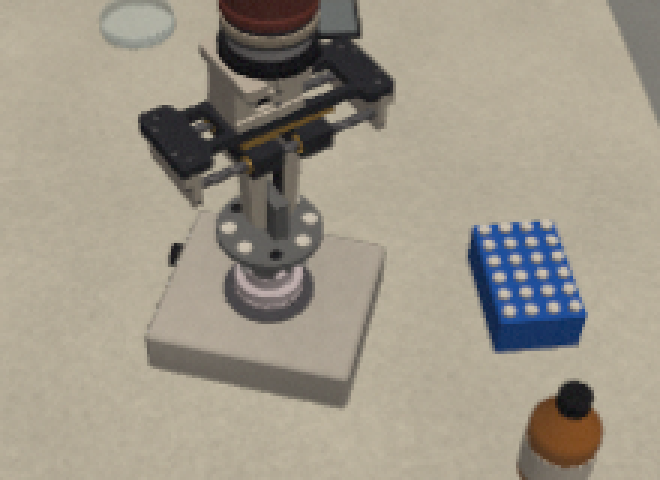

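Call:
arm_command(
  deltas=[
    [[0,0,0.0004],[0,0,0],0],
    [[0,0,0.0007],[0,0,0],0],
    [[0,0,0.0007],[0,0,0],0],
    [[0,0,0.0007],[0,0,0],0],
    [[0,0,0.0007],[0,0,0],0],
    [[0,0,0.0007],[0,0,0],0],
  ],
)

```text
clock: 25.9
ee_pos: [559.0, -14.0, 151.8]
tcp_rot: [0.0, 0.513, 0.858, 0.0]
wrist_force: [-3.3, 0.3, 6.3]
finger_gap: 13.9
grip_force: 40.0
```

```bash
python3 -c "
from workcell import bot
s=bot.read_state();print(s['wrist_force'],s['ee_pos'],s['finger_gap']);print(bot.finish_job())"
```

```text
[-3.26196191  0.31453273  6.25597242] [559.0340548  -13.9907703  151.82443945] 13.895376187127992
the job is handed in; nothing more can be done
None
```

I threaded the wide ring and then the collar onto the spindle and let go of each. I meshed the rotor on the splines and handed the job in at about 26 s, still gripping it (40 N) and pressing; from tool height and wrist force I estimate the seat is 5–7 mm down, but the hand-in returned no verdict.

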